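# Angle a profile length past the post into the stock bay

## Task

Push the long aluminium profile along the table into the stock bay: angle it so that one end goes in behind the steel post, then push the other end in too, until it lies flat along the back rail between the two cheeks. Only push it with the fingers, do not pick it up or tip it, and leave the other things on the table where they are; finish clear of everything.

Things in the scene. Friction and masses are not known exactly. Their poses are not given: they have to be found in the camera images.
- profile: the long piece: loose length of slotted aluminium profile, a straight bar 30 wide (x), 220 long (its own y axis), 30 high, about 0.2 kg, lying on the table in front of the bay, about parallel to the back rail. Origin: centre of its underside (0 above the table); own +y points to the robot's left within about 0.35 rad at the start
- bay: fixed stock bay of aluminium rails 30 high, open towards the robot and without a floor plate (the profile slides on the table). Origin at table level in the middle of the back rail's front face; own +x points away from the robot through the rail (rail 20 thick, 300 long along own y). Two cheeks 20 thick run from the back rail 45 towards the robot, their inner faces at own y = +130 and -130; beyond, from x = -43 to -63, their tips flare outwards as a lead-in
- post: fixed round steel post 24 across, 60 high; stands before the bay's mouth in one of two sockets, at bay x = -77 and bay y = +75 or -75 (left or right, changes). The gap behind it to the back rail is 65; from it to the opposite cheek's inner face is 193, less than the profile's length. Origin: centre of its foot
- corner_cube_0: bystander: die-cast corner connector, 31 mm cube, loose beside the bay. Origin: centre of its underside
- angle_bracket_0: bystander: aluminium angle bracket 34x40x40, loose beside the bay. Origin: centre of its underside
- profile_offcut_0: bystander: short slotted profile offcut 30x110x30 (only half as long as the piece of the task), loose at the right. Origin: centre of its underside
- glue_stick: bystander: standing glue stick, 26 across, 92 tall, loose at the left. Origin: centre of its underside
- tape_2: bystander: roll of tape lying flat, 90 across, 48 tall, loose at the left. Origin: centre of its underside
- mug_1: bystander: white mug, 82 across, 94 tall, loose at the far left. Origin: centre of its underside
- cutter: bystander: yellow snap-off cutter 31x156x18 lying at the right, loose. Origin: centre of its underside

How it is judged (in metres and radians):
At the end, for the whole second after the job is handed in: The profile lies at rest on the table between the two cheeks, behind the post, along the back rail: its middle within 5 mm of touching the rail, and its length within 0.06 rad of the rail's (x of profile in the frame of bay between -0.02 and -0.01 m and angle between the y axis of profile and the y axis of bay, either way round below 0.06 rad and y of profile in the frame of bay between -0.024 and 0.024 m and height (world z) of profile below 0.006 m and angle between profile's own z axis and vertical below 0.08 rad and linear speed of profile below 0.01 m/s).
It fails at once if the profile is lifted off the table (more than 15 mm) (height (world z) of profile above 0.015 m).
It fails at once if the profile is tipped (angle between profile's own z axis and vertical above 0.25 rad).
It fails at once if another loose thing on the table is moved (more than 30 mm) (distance of any of corner_cube_0, angle_bracket_0, profile_offcut_0, glue_stick, tape_2, mug_1, cutter from where it was at the start of the episode above 0.03 m).
It also fails if it takes over 64 s, if anything falls off the work surface, if the arm or the gripper's body presses on something with over 40 N, if the wrist force passes 120 N, or if a joint passes its speed limit or range.

## Robot

A 6-joint arm with a two-finger parallel gripper is mounted at the origin on a cart in front of the work surface, level with it; the furniture and walls round the work are solid. World frame = base frame: x ahead of the robot, y to its left, z up, the work surface at z = 0. Lengths are in mm, angles in rad, forces in N, time in s.
With the tool pointing down it reaches from about 250 to 800 mm from the base axis. Payload 3.9 kg.
Tool frame: the origin (TCP) lies on the centre line of the jaws, within the pads' length; the fingertips stand r.finger_overhang ahead of it and the grasp point (between the pads) lies 2 mm behind it (r.finger_overhang is the distance from the TCP to the fingertips, in mm); z points along the fingers, y is the direction in which the jaws open and shut (so a half turn about z gives the same grasp; the last joint's range is limited). The gripper opens to 85 mm and grips with 20 to 120 N. Pads are 22 mm wide; open, the fingers measure 114 mm over their backs; the gripper's body (76 mm by 85 mm) begins 54 mm behind the grasp point. The pads swing forward as they close: fully open they stand 13 mm farther back than shut.
Start: joints at [-1.187, 0.26, -0.138, 1.173, 0, 1.571], TCP at [196.579, -486.798, 248.304] pointing down, gripper open.
Joint ranges: [-2.78, 2.78], [-0.83, 1.72], [-1.28, 1.37], [-1.9, 2.12], [-1.57, 1.48], [-3.14, 3.14]. Speed limits (rad/s): [2.57, 2.57, 3.14, 3.14, 3.14, 3.14].

## Interface

Orientations are given as a 3x3 rotation matrix whose columns are the frame's x, y, z axes.
In Python, from workcell import r, jaws, read_camera, ticket gives the robot as it stands. Calls block until the motion is done:
- r.reach(position, orientation): joint-space move of the TCP to a pose.
- r.servo_line(position, ori=None, velocity=150): straight line of the TCP; ori=None keeps the orientation; velocity is the mean speed in mm/s.
- r.movej(angles): joint-space move.
- jaws.set_gripper(opening, squeeze=None): finger opening in mm; squeeze is the grip in N (None keeps the last); returns when the fingers have stopped.
- r.sleep(seconds).
- r.solve_ik(position, orientation): joint angles nearest the present ones, or None.
- r.state(): the state.
- read_camera(name): name is "scene" or "side" or "wrist"; returns a dict with "frame" (420x560x3 uint8, blue, green, red), "z_map" (420x560 float32, mm along the optical axis (not along the pixel's ray), 0 where there is no reading), "vertical_fov" (degrees; the focal length in pixels is half the picture's height over the tangent of half this angle, whatever the lens; pixels are square), "cx", "cy" (the principal point, pixels), "extrinsics" (4x4, takes a point from world to camera coordinates); the wrist camera has in their place "hand_eye" (4x4, takes a point from camera to tool coordinates, whose origin is the TCP and whose axes are the flange's). Camera axes: x right, y down, z forward; pixel columns grow to the right and rows downward; lengths in mm; the calibration is good to about 2 mm. A picture is of the moment at which its call begins: read the wrist's pose just before it.
A pose or a line that the arm cannot do raises r.MotionError and nothing moves.
- ticket.close_job(): hands the job in, once; it reports no verdict.
The state is a dict: "time": time; "qpos": joint angles; "qvel": joint speeds; "effort": joint torques, N m; "position": TCP position; "orientation": TCP orientation; "force": force on the tool from outside, world axes, zero at the start; "moment": the same for the moment, N m; "grip_width": finger opening in mm.
Only numpy, scipy, OpenCV 4.12 (cv2) and the standard library are available. Lean on these libraries where they do the work, as an engineer would, in place of code of your own. Each camera call takes 0.05 s, during which the arm holds its last target. There are 200 camera calls.

## Working session

There is one attempt and no reset: what is moved stays moved. The work goes in short steps, each a Python script; the robot and the scene stay as the last script left them, time stands still between calls to the robot, and variables do not carry over. Pictures are saved under pics/ and viewed, about 8 in all and at most 12, crops included, and the job is handed in when it is done.

```bash
mkdir -p pics; ls
cat > h.py <<'E'
import numpy as np, cv2
from workcell import r, jaws, read_camera, ticket
def cloud(c):
    z=c["z_map"].astype(float); h,w=z.shape
    f=h/2/np.tan(np.radians(c["vertical_fov"])/2)
    v,u=np.mgrid[:h,:w]
    P=np.stack([(u-c["cx"])*z/f,(v-c["cy"])*z/f,z],-1)
    E=np.array(c["extrinsics"])
    W=(P-E[:3,3])@E[:3,:3]
    W[z<=0]=np.nan
    return W
E
python3 - <<'E'
from h import *
s=r.state();print(s["time"],s["position"],s["orientation"],s["force"],r.finger_overhang)
for n in("scene","side"):
    c=read_camera(n);cv2.imwrite(f"pics/{n}0.png",c["frame"]);W=cloud(c);np.save(n+"0.npy",W)
    print(n,np.linalg.inv(np.array(c["extrinsics"]))[:3,3],c["vertical_fov"])
E
```

```text
pics
0.0 [ 196.34129157 -486.21072703  247.46981895] [[ 9.27246029e-01  3.74451991e-01 -7.12619051e-04]
 [ 3.74452668e-01 -9.27244241e-01  1.82143453e-03]
 [ 2.12678747e-05 -1.95576004e-03 -9.99998087e-01]] [-0.21918062  0.50834166 -0.07225883] 17.0
scene [-66.96164363 807.33380821 586.54304416] 56.25709954045422
side [494.86484328 886.11285156 967.40818375] 47.67667952375579
```

View pics/scene0.png

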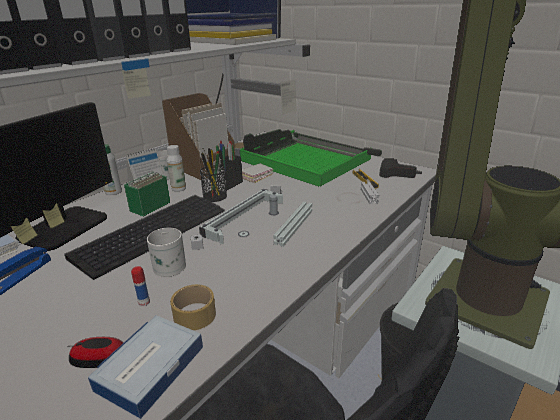

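View pics/side0.png

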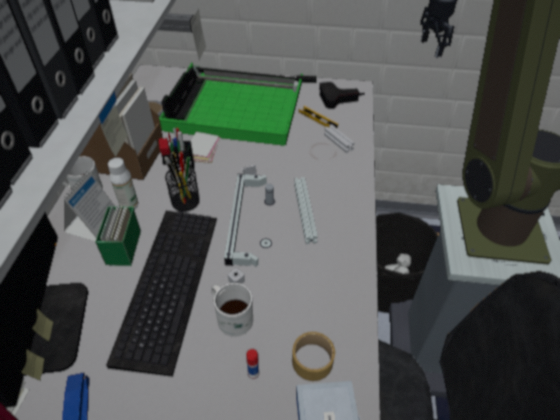

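The side view shows the bay (rail from (240,178) to (229,260)), the post at (269,195) in its right-hand socket (the left one, (265,243), is empty), and the profile from (298,180) to (311,240). Next I'll rectify this to a top view.

```bash
cat > top.py <<'E'
from h import *
import sys
def top(W,img,x0=250,x1=750,y0=-350,y1=350,s=1.0):
    # image: up = +x, left = +y
    H=np.zeros((int((x1-x0)*s),int((y1-y0)*s)),np.float32);C=np.zeros(H.shape+(3,),np.uint8)
    p=W.reshape(-1,3);c=img.reshape(-1,3)
    m=np.isfinite(p[:,0])&(p[:,2]<130)&(p[:,2]>-10)&(p[:,0]>x0)&(p[:,0]<x1)&(p[:,1]>y0)&(p[:,1]<y1)
    p=p[m];c=c[m];o=np.argsort(p[:,2]);p=p[o];c=c[o]
    for q,k in zip(p,c):
        i=int((x1-q[0])*s);j=int((y1-q[1])*s)
        cv2.rectangle(H,(j,i),(j+1,i+1),float(max(q[2],0.1)),-1)
        cv2.rectangle(C,(j,i),(j+1,i+1),tuple(int(a) for a in k),-1)
    return H,C
E
python3 - <<'E'
from top import *
W=np.load("side0.npy");img=cv2.imread("pics/side0.png")
for n in("side","scene"):
    W=np.load(n+"0.npy");p=W.reshape(-1,3);m=(p[:,0]>300)&(p[:,0]<700)&(np.abs(p[:,1])<300)&(np.abs(p[:,2])<12)
    A=np.c_[p[m][:,:2],np.ones(m.sum())];print(n,m.sum(),np.linalg.lstsq(A,p[m][:,2],rcond=None)[0])
W=np.load("side0.npy")
H,C=top(W,img)
cv2.imwrite("pics/top.png",cv2.applyColorMap(np.uint8(np.clip(H*3,0,255)),cv2.COLORMAP_JET))
# clusters of points z>12 
for n in("side","scene"):
    p=np.load(n+"0.npy").reshape(-1,3)
    m=(p[:,0]>250)&(p[:,0]<620)&(np.abs(p[:,1])<350)&(p[:,2]>15)&(p[:,2]<120);p=p[m]
    B=np.zeros((185,350),np.uint8);B[((p[:,0]-250)/2).astype(int),((p[:,1]+350)/2).astype(int)]=255
    B=cv2.morphologyEx(B,cv2.MORPH_CLOSE,np.ones((3,3)))
    k,L,_,_=cv2.connectedComponentsWithStats(B)
    l=L[((p[:,0]-250)/2).astype(int),((p[:,1]+350)/2).astype(int)]
    for i in range(1,k):
        q=p[l==i]
        if len(q)<15: continue
        t=q[q[:,2]>np.percentile(q[:,2],90)-6]
        print(n,len(q),"top z%.0f"%np.percentile(q[:,2],90),"minAreaRect(top)",[np.round(a,1) for a in map(np.array,cv2.minAreaRect(t[:,:2].astype(np.float32)))])
E
```

```text
side 20307 [ 1.93090949e-03 -3.31522766e-04 -1.12559976e+00]
scene 13745 [ 4.66467334e-03 -9.09903568e-04 -2.43786919e+00]
side 277 top z32 minAreaRect(top) [array([ 445.7, -310.7]), array([ 37.4, 111.6]), np.float64(43.6)]
side 725 top z32 minAreaRect(top) [array([525.5,   3.2]), array([ 30.9, 224.5]), np.float64(13.5)]
side 18 top z62 minAreaRect(top) [array([ 603.5, -342.6]), array([ 6.5, 13.8]), np.float64(6.1)]
side 123 top z61 minAreaRect(top) [array([ 606.5, -291.4]), array([73. , 14.6]), np.float64(79.3)]
side 28 top z60 minAreaRect(top) [array([617.8, -26.3]), array([ 2.7, 15.6]), np.float64(7.4)]
scene 89 top z31 minAreaRect(top) [array([ 421.6, -285.8]), array([30.6, 46.9]), np.float64(41.5)]
scene 32 top z31 minAreaRect(top) [array([ 451. , -331.3]), array([ 9.3, 42. ]), np.float64(42.4)]
scene 18 top z31 minAreaRect(top) [array([ 465.7, -320.3]), array([11.6, 23.1]), np.float64(41.8)]
scene 502 top z31 minAreaRect(top) [array([524.7,   4.8]), array([ 31.6, 221.6]), np.float64(13.4)]
scene 224 top z60 minAreaRect(top) [array([ 604.5, -303.1]), array([90.5, 13.2]), np.float64(82.5)]
scene 50 top z57 minAreaRect(top) [array([616.6, -21.6]), array([18.2,  5.8]), np.float64(84.3)]
scene 131 top z89 minAreaRect(top) [array([616.7, 341.7]), array([ 5.7, 18.6]), np.float64(16.6)]
```

View pics/top.png

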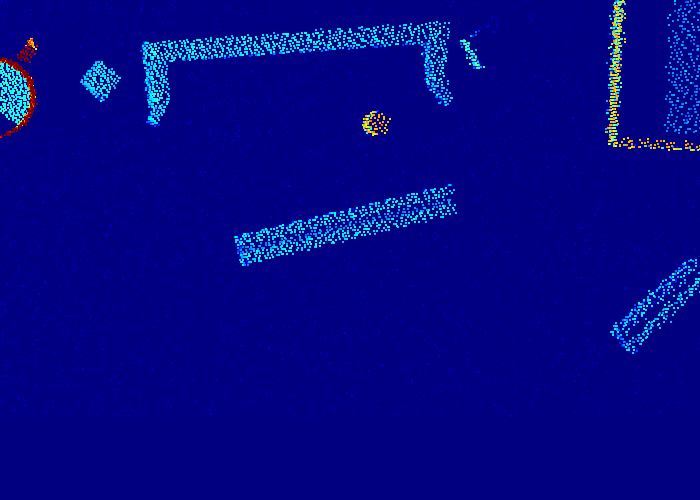

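The height map shows the bay opening towards the robot with about 0.06 rad of yaw. The post is at about (625, -27), right-hand socket. The profile is 31x224 at (525, 3) with yaw about 0.235, its right end deeper, which matches the given sizes. The plan:
1. Push the profile left by its right end.
2. Push it in at an angle.
3. Slide it right, behind the post.
4. Swing the left end in.

```bash
cat >> h.py <<'E'
import json
from scipy.optimize import minimize
def R(a): c,s=np.cos(a),np.sin(a); return np.array([[c,s,0],[s,-c,0],[0,0,-1.]])
def rot(a): c,s=np.cos(a),np.sin(a); return np.array([[c,-s],[s,c]])
try: B=json.load(open("bay.json"))
except Exception: B=None
def tobay(p): return (np.atleast_2d(p)-B["o"])@rot(B["t"])
def toworld(p): return rot(B["t"])@np.array(p)+B["o"]
def measure(save=None):
    """profile pose in bay frame: (x,y,angle) from the top points of both cameras"""
    q=[]
    for n in("side","scene"):
        c=read_camera(n); p=cloud(c).reshape(-1,3)
        if save: cv2.imwrite(f"pics/{save}_{n}.png",c["frame"])
        p=p[(p[:,2]>26)&(p[:,2]<37)]
        b=tobay(p[:,:2])
        m=(b[:,0]>-300)&(b[:,0]<-1)&(np.abs(b[:,1])<240)
        m&=~((np.abs(np.abs(b[:,1])-145)<18)&(b[:,0]>-70))      # cheeks
        m&=np.hypot(b[:,0]+77,b[:,1]-B["post"])>17
        q.append(b[m])
    if min(map(len,q))<40: print("few points",[len(a) for a in q])
    q=np.vstack(q)
    # keep the largest blob
    I=np.zeros((110,170),np.uint8); ij=((q+[310,250])/3).astype(int); I[ij[:,0],ij[:,1]]=255
    k,L,S,_=cv2.connectedComponentsWithStats(cv2.dilate(I,np.ones((3,3))))
    l=L[ij[:,0],ij[:,1]]; q=q[l==np.bincount(l).argmax()]
    (cx,cy),(w,h),a=cv2.minAreaRect(q.astype(np.float32))
    v=np.linalg.svd(q-q.mean(0),full_matrices=False)[2][0]; v=v*np.sign(v[1])
    t=np.arctan2(-v[0],v[1]); s=(q-q.mean(0))@rot(t)
    lo,hi=np.percentile(s,[1,99],axis=0); c=q.mean(0)+rot(t)@((lo+hi)/2)
    print("profile in bay: x %.1f y %.1f ang %.3f size %.0f x %.0f n %d"%(*c,t,*(hi-lo),len(q)))
    return np.array([c[0],c[1],t])
def st(tag=""):
    s=r.state(); p=s["position"]; print(tag,"t %.1f"%s["time"],"bay",np.round(tobay(p[:2])[0],1),"z %.1f"%p[2],"F",np.round(s["force"],1),"w %.0f"%s["grip_width"]); return s
def go(bx,by,z,a=None,v=80):
    "line to bay coordinates; a = tool yaw in bay frame"
    w=toworld([bx,by]); r.servo_line([w[0],w[1],z],None if a is None else R(a+B["t"]),v)
def far(bx,by,z,a):
    w=toworld([bx,by]); r.reach([w[0],w[1],z],R(a+B["t"]))
E
python3 - <<'E'
import h; from h import *
ps=[]
for n in("side","scene"):
    p=np.load(n+"0.npy").reshape(-1,3); p=p[(p[:,2]>26)&(p[:,2]<37)][:,:2]
    o=np.array([697.,56]);t=.06
    for _ in range(4):
        b=(p-o)@rot(t); m=(b[:,0]>-5)&(b[:,0]<25)&(np.abs(b[:,1])<145); q=b[m]
        k=np.polyfit(q[:,1],q[:,0],1); t-=k[0]; 
        b=(p-o)@rot(t); m=(b[:,0]>-5)&(b[:,0]<25)&(np.abs(b[:,1])<125)
        dx=np.mean(np.percentile(b[m][:,0],[3,97]))-10
        e=b[(b[:,0]>-3)&(b[:,0]<23)&(np.abs(b[:,1])<165)]; lo,hi=np.percentile(e[:,1],[.5,99.5])
        i=b[(b[:,0]>-40)&(b[:,0]<-8)&(abs(b[:,1])<165)]; L=i[i[:,1]>0][:,1];Q=i[i[:,1]<0][:,1]
        o=o+rot(t)@[dx,(lo+hi)/2]
    print(n,o,t,"raillen",hi-lo,"thick",np.ptp(np.percentile(b[m][:,0],[3,97])),"cheeks L",np.percentile(L,[3,97]),"R",np.percentile(Q,[3,97]))
    p3=np.load(n+"0.npy").reshape(-1,3);p3=p3[(p3[:,2]>54)&(p3[:,2]<66)]
    bb=(p3[:,:2]-o)@rot(t);mm=np.hypot(bb[:,0]+77,bb[:,1]+75)<30
    print("post",np.mean(np.percentile(bb[mm],[2,98],axis=0),axis=0),mm.sum()); ps.append((o,t))
o=np.mean([a[0] for a in ps],0);t=np.mean([a[1] for a in ps])
json.dump(dict(o=list(o),t=t,post=-75),open("bay.json","w")); h.B=json.load(open("bay.json"))
h.measure()
E
```

```text
side [698.48076246  53.95517412] 0.07209989568420136 raillen 305.28213461894245 thick 18.907898138578968 cheeks L [130.81201102 150.87166717] R [-148.74748361 -127.4630807 ]
post [-76.77564373 -74.22525953] 55
scene [697.53564381  56.9662164 ] 0.07261387225658938 raillen 298.6473310534085 thick 21.194816920387666 cheeks L [128.2340832  147.55170778] R [-151.85186525 -130.45174834]
post [-77.09968683 -75.7553665 ] 32
profile in bay: x -176.5 y -37.8 ang 0.163 size 31 x 217 n 868
```

Both cameras agree with each other, and with the given dimensions, to within 2–3 mm. Stage A: closed fingers on the right end, pushing left.

Run:
```python
from h import *
c=np.array([-176.5,-37.8]);f=.163;d=np.array([np.sin(f),-np.cos(f)]);a=f-np.pi/2
jaws.set_gripper(0)
P=c+150*d; far(*P,130,a); go(*P,21,v=150); st("down")
go(*(c+(121-50)*d),21,v=80); st("mid")
go(*(c+(121-93)*d),21,v=80); st("end")
P=c+70*d; go(*P,21,v=150); go(*P,130,v=200)
go(-280,-40,200,v=300)
measure(); st()
```

```text
down t 4.9 bay [-151.5 -186.1] z 21.7 F [0.3 0.6 0.9] w -0
mid t 6.0 bay [-165.3 -107.7] z 20.7 F [0.1 0.8 0.9] w -0
end t 6.7 bay [-171.9  -64.9] z 21.1 F [ 1.2 -0.2 -0.7] w -0
profile in bay: x -192.4 y 57.0 ang 0.161 size 31 x 216 n 1041
 t 8.6 bay [-279.4  -40.4] z 198.9 F [ 0.3 -0.3 -0.3] w -0
```

```bash
cat >> h.py <<'E'
def tool(cx,cy,f,along=0,off=26): # pusher place in front of bar pose; along: + towards bar's left end
    n=np.array([-np.cos(f),-np.sin(f)]); y=np.array([-np.sin(f),np.cos(f)])
    return np.array([cx,cy])+off*n+along*y
E
python3 - <<'E'
from h import *
jaws.set_gripper(85)
f=.161;P=tool(-192,56,f,off=50)
far(*P,120,f); go(*P,21,v=150); st("down")
go(*tool(-192,56,f),21,v=60); st("touch")
go(*tool(-150,56,.46),21,.46,v=50); st("rot")
P=tool(-150,56,.46,off=60);go(*P,21,v=150);go(*P,130,v=200);go(-280,20,200,v=300);st()
measure("B")
E
```

```text
down t 14.2 bay [-240.9   48. ] z 21.4 F [-0.6  0.2 -0.2] w 85
touch t 14.8 bay [-217.2   51.9] z 21.0 F [-0.7  0.2 -0.2] w 85
rot t 15.8 bay [-173.4   44.5] z 21.1 F [-0.4 -1.1  1. ] w 86
 t 17.4 bay [-280.3   20. ] z 199.3 F [0.7 0.4 0.1] w 85
profile in bay: x -150.0 y 57.8 ang 0.461 size 30 x 215 n 998
```

View pics/B_side.png

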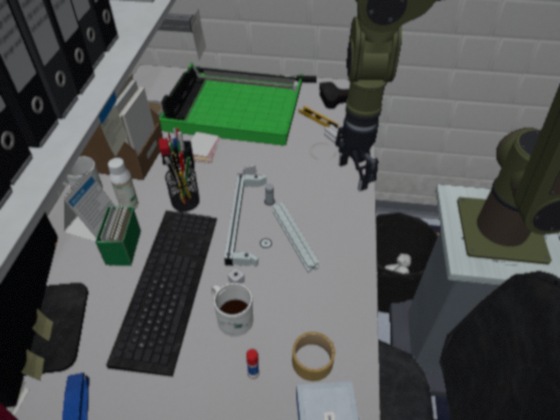

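The picture shows the profile angled with its right end at (275,207), just left of the post at (269,195). The bystanders haven't moved. Now I'll push it in, then slide it behind the post from its left end.

Run:
```python
from h import *
f=.461
P=tool(-150,57.8,f,off=50)
far(*P,120,f); go(*P,21,v=150)
go(*tool(-150,57.8,f),21,v=80)
go(*tool(-102,58,f),21,v=50); st("in")
P=tool(-102,58,f,off=60);go(*P,21,v=150);go(*P,120,v=250)
jaws.set_gripper(0)
go(-250,100,150,v=300)
c=measure(); f=c[2]; c=c[:2]; d=np.array([np.sin(f),-np.cos(f)])
P=c-150*d; far(*P,120,f-np.pi/2); go(*P,21,v=150); st("left end")
L=72
L=min(L,(-7-(c[0]+110*np.sin(f)+15*np.cos(f)))/np.sin(f)); print("L",L)
go(*(c-121*d),21,v=100); st()
go(*(c+(L-121)*d),21,v=60); st("slid")
P=c+(L-150)*d; go(*P,21,v=150); go(*P,120,v=250); go(-250,60,180,v=300)
measure("C"); st()
```

```text
in t 20.4 bay [-125.1   46.4] z 21.2 F [-0.  -0.1  0.8] w 85
profile in bay: x -101.3 y 59.8 ang 0.461 size 31 x 217 n 978
left end t 27.3 bay [-167.4  194.4] z 21.6 F [ 0.3 -0.4  0. ] w -0
L 71.75908684853006
 t 27.8 bay [-154.6  167.8] z 21.5 F [-0.2 -0.2  0.2] w 0
slid t 29.1 bay [-123.2  103.8] z 20.9 F [-0.7  0.   0.1] w 0
profile in bay: x -69.5 y -4.5 ang 0.459 size 31 x 218 n 853
 t 30.8 bay [-249.4   60.3] z 179.0 F [ 0.7  0.4 -0.1] w -0
```

View pics/C_side.png

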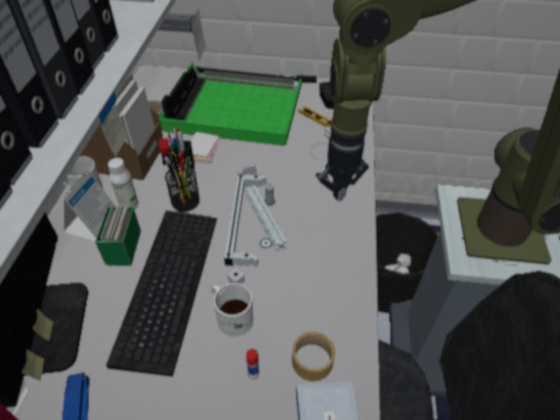

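The profile's right end is now behind the post, with the far tip at about (250,186) by the rail and the left end at (282,245). Next I'll swing the left end in with the open-finger pusher, turning the profile about its natural push centre.

Run:
```python
from h import *
jaws.set_gripper(85)
f0=.459;c=np.array([-69.5,-4.5]);y=lambda f:np.array([-np.sin(f),np.cos(f)])
piv=c-56*y(f0); C=lambda f:piv+56*y(f)
P=tool(*c,f0,35,off=50); far(*P,120,f0); go(*P,21,v=200)
go(*tool(*c,f0,35),21,v=80); st("touch")
for f in(.34,.22,.1,.02):
    go(*tool(*C(f),f,35),21,f,v=60); st("f%.2f"%f)
P=tool(*C(.02),.02,35,off=60);go(*P,21,v=150);go(*P,110,v=250);go(-250,60,180,v=300)
measure("D"); st()
```

```text
touch t 36.4 bay [-107.5   15.5] z 21.8 F [-0.1  0.6  0.9] w 85
f0.34 t 36.8 bay [-99.8  22.3] z 21.1 F [0.1 0.  0.6] w 85
f0.22 t 37.1 bay [-90.2  28.2] z 21.0 F [-0.1  0.   0.7] w 85
f0.10 t 37.5 bay [-80.  33.] z 21.0 F [ 0.5 -0.3 -0.7] w 85Traceback (most recent call last):
  File "<stdin>", line 8, in <module>
  File "h.py", line 48, in go
    w=toworld([bx,by]); r.servo_line([w[0],w[1],z],None if a is None else R(a+B["t"]),v)
                        ~~~~~~~~~~~~^^^^^^^^^^^^^^^^^^^^^^^^^^^^^^^^^^^^^^^^^^^^^^^^^^^^
workcell.MotionError: the arm cannot follow that straight line within its joint ranges
```

Run:
```python
from h import *
s=st(); print(np.round(s["qpos"],2))
P=tool(*tobay(s["position"][:2])[0],.1,0,off=35);go(*P,21,v=150);go(*P,110,v=250);go(-220,40,180,v=300)
measure("D"); s=st(); print(np.round(s["qpos"],2))
for x,z in((-107,21),(-65,21),(-38,21),(-38,110)):
  for a in(0,np.pi):
    w=toworld([x,12]); q=r.solve_ik([*w,z],R(a+B["t"])); print(x,z,a,None if q is None else np.round(q,2))
```

```text
t 37.5 bay [-80.  33.] z 21.0 F [ 0.5 -0.3 -0.7] w 85
[ 0.13  0.59 -0.24  0.74 -0.    3.1 ]
profile in bay: x -46.2 y 3.2 ang 0.139 size 30 x 217 n 863
 t 39.0 bay [-219.5   39.9] z 178.8 F [ 0.5 -0.3 -0.5] w 85
[ 0.17  0.23 -0.37  0.97 -0.    3.13]
-107 21 0 [ 0.1   0.55 -0.32  0.7   0.   -3.11]
-107 21 3.141592653589793 [ 0.1   0.55 -0.32  0.7   0.    0.03]
-65 21 0 [ 0.1   0.61 -0.2   0.76  0.   -3.12]
-65 21 3.141592653589793 [ 0.1   0.61 -0.2   0.76  0.    0.03]
-38 21 0 [ 0.1   0.65 -0.12  0.8   0.   -3.12]
-38 21 3.141592653589793 [ 0.1   0.65 -0.12  0.8   0.    0.03]
-38 110 0 [ 0.1   0.57 -0.01  0.99  0.   -3.12]
-38 110 3.141592653589793 [ 0.1   0.57 -0.01  0.99  0.    0.03]
```

View pics/D_side.png

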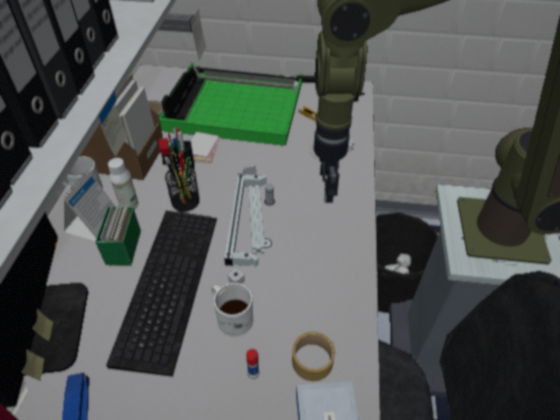

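The profile lies behind the post, ends at (251,178) and (262,243), with about 0.14 rad left to turn. The line was refused because joint 6 was at its +π limit. I'll use the half-turned tool pose and finish against the rail.

Run:
```python
from h import *
pi=np.pi; f=.139;c=(-46,3.2)
P=tool(*c,f,20,off=48); far(*P,110,f+pi); go(*P,21,v=200); st("down")
go(*tool(*c,f,20),21,v=80)
go(*tool(-34,4,.0,20),21,pi,v=40); st("flat")
go(*tool(-19,4,0,20),21,v=40); s=st("near")
F0=np.array(s["force"])
for k in np.arange(1,9):
    go(*tool(-19+k,4,0,20),21,v=15); s=r.state()
    if np.linalg.norm((np.array(s["force"])-F0)[:2])>8: break
s=st("k%d"%k); x=tobay(s["position"][:2])[0][0]
go(x-25,24,21,v=150); go(x-25,24,110,v=250); go(-220,40,180,v=300)
measure("E"); st()
```

```text
down t 42.4 bay [-96.   16.4] z 21.4 F [ 0.7  0.2 -0. ] w 85
flat t 43.3 bay [-60.4  23.9] z 21.1 F [-0.2 -0.8  0.1] w 85
near t 43.8 bay [-44.3  24. ] z 21.0 F [0.6 0.3 0.5] w 85
k7 t 45.6 bay [-41.2  23.9] z 20.7 F [-8.3 -0.2  6. ] w 85
profile in bay: x -15.9 y 3.4 ang -0.002 size 29 x 216 n 840
 t 47.2 bay [-218.5   39.9] z 179.0 F [ 0.5  0.2 -0.6] w 85
```

```bash
python3 -c "
import cv2
a=cv2.imread('pics/E_side.png')[140:290,180:340];b=cv2.imread('pics/E_scene.png')[160:270,170:340]
cv2.imwrite('pics/Ecrop.png',cv2.vconcat([cv2.resize(a,(480,300)),cv2.resize(b,(480,300))]))"
```

```text
(no output)
```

View pics/Ecrop.png

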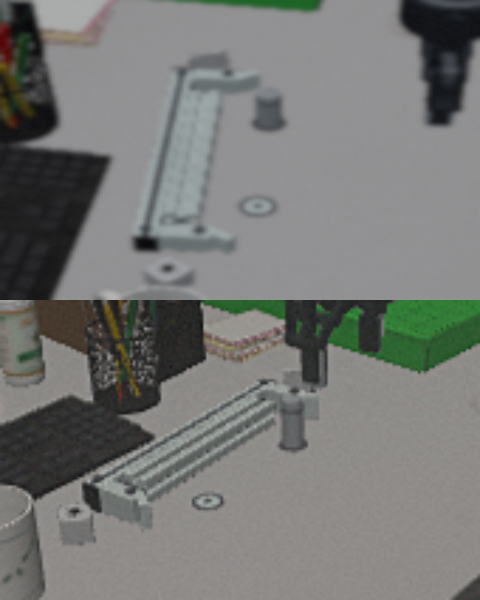

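Both views show the profile flush along the rail between the cheeks, behind the post. The gripper is clear, and the contact force rose at the rail. Handing in.

```bash
python3 -c "
from h import *
ticket.close_job()"
```

```text
the job is handed in; nothing more can be done
```

The profile is in the stock bay, flat along the back rail between the two cheeks and behind the post. I handed the job in at about 47 s of the 64 s allowed; the hand-in gives no verdict.

**What I did:** I only pushed with the fingers.
1. I pushed the profile left from its right end.
2. I angled it to 0.46 rad with the open fingers and pushed its right end in past the post, which stood in the right-hand socket.
3. I slid it right, behind the post, from its left end.
4. I swung the left end in and pressed the profile against the rail until the contact force reached about 8 N.

**Last checks:**
- **Position:** the cameras put the profile at x -15.9 mm and y +3.4 mm in the bay frame, at an angle of -0.002 rad. All three are within the limits.
- **Clearance:** the gripper ended about 180 mm above the table, clear of everything.
- **Bystanders:** they looked unmoved in the pictures I viewed. The final crop showed only the area around the bay, and I did not measure their positions again.

**What went wrong:** one line was refused partway through the swing because the last joint was at its range limit. I backed off, turned the tool half a turn and finished from there. No other check failed or disagreed.

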